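# Find the full salt tin by weight and hold it up

## Task

Three identical closed salt tins stand on the counter and only one is full: heft them to find the heaviest, gripping gently (no more than 30 N, the thin steel dents) and keeping them upright. Set the two lighter tins down, standing, in the wooden tray without dropping them, and finish with the heaviest tin held up in the gripper, upright and still, its underside at least 15 cm above the counter; do not let go of it. Leave the other things on the counter where they are.

Things in the scene. Friction and masses are not known exactly. Their poses are not given: they have to be found in the camera images.
- tin_a: one of three identical closed plain steel salt tins: upright cylinder, 62 mm diameter, 110 mm tall (lid flush). Origin at the centre of its underside, z up; stands on the counter at the start. Places are drawn at random. The full tin weighs 0.44 to 0.54 kg, the two part-used ones 0.17 to 0.31 kg. The thin wall dents above 30 N of squeeze per finger; 10 to 20 N holds it safely
- tin_b: one of three identical closed plain steel salt tins: upright cylinder, 62 mm diameter, 110 mm tall (lid flush). Origin at the centre of its underside, z up; stands on the counter at the start. Places are drawn at random. The full tin weighs 0.44 to 0.54 kg, the two part-used ones 0.17 to 0.31 kg. The thin wall dents above 30 N of squeeze per finger; 10 to 20 N holds it safely
- tin_c: one of three identical closed plain steel salt tins: upright cylinder, 62 mm diameter, 110 mm tall (lid flush). Origin at the centre of its underside, z up; stands on the counter at the start. Places are drawn at random. The full tin weighs 0.44 to 0.54 kg, the two part-used ones 0.17 to 0.31 kg. The thin wall dents above 30 N of squeeze per finger; 10 to 20 N holds it safely
- tray: low open wooden tray, fixed to the counter, 130 mm along its x, 310 mm along its y (long side), walls 18 mm high and 6 mm thick, floor 6 mm thick (tins stand 6 mm above the counter in it). Origin at the centre of its underside. Three tins fit in a row along its y, at y = -100, 0 and 100 mm
- salt_pot: bystander, leave it where it is. Origin at the centre of its underside unless said otherwise. Glass salt pot with steel screw lid, 52 mm diameter, 74 mm tall
- cups: bystander, leave it where it is. Origin at the centre of its underside unless said otherwise. Stack of nesting white plastic cups, 76 mm diameter, 121 mm tall
- grater: bystander, leave it where it is. Origin at the centre of its underside unless said otherwise. Steel box grater, 75 x 105 mm, 228 mm tall with its handle
- bowl: bystander, leave it where it is. Origin at the centre of its underside unless said otherwise. White bowl, 120 mm diameter, 50 mm tall
- egg_timer: bystander, leave it where it is. Origin at the centre of its underside unless said otherwise. White kitchen timer, 60 mm diameter, 50 mm tall
- wood_spoon: bystander, leave it where it is. Origin at the centre of its underside unless said otherwise. Wooden spoon lying flat, 270 mm long along its x; origin near mid-length
- mug: bystander, leave it where it is. Origin at the centre of its underside unless said otherwise. White mug, 80 mm diameter, 95 mm tall

How it is judged:
At the end, for the whole second after the job is handed in: Heaviest tin gripped, resting on nothing else, still, within 0.3 rad of upright, underside over 15 cm above the counter; both lighter tins at rest upright on the tray floor (tilt under 0.08 rad, each pressing on it with under 3.7 N: the full tin is heavier), untouched by the robot (((height (world z) of tin_a above 0.15 m and contact force between the fingers and tin_a above 1 N and angle between tin_a's own z axis and vertical below 0.3 rad and linear speed of tin_a below 0.05 m/s and contact force between tin_a and grater below 0.1 N and contact force between tin_a and tin_b below 0.1 N and contact force between tin_a and tin_c below 0.1 N and (x of tin_b in the frame of tray between -0.06 and 0.06 m and y of tin_b in the frame of tray between -0.15 and 0.15 m and z of tin_b in the frame of tray below 0.011 m and angle between tin_b's own z axis and vertical below 0.08 rad and linear speed of tin_b below 0.03 m/s and contact force between tin_b and tray below 3.7 N and contact force between each of the arm, the fingers and tin_b below 0.1 N) and (x of tin_c in the frame of tray between -0.06 and 0.06 m and y of tin_c in the frame of tray between -0.15 and 0.15 m and z of tin_c in the frame of tray below 0.011 m and angle between tin_c's own z axis and vertical below 0.08 rad and linear speed of tin_c below 0.03 m/s and contact force between tin_c and tray below 3.7 N and contact force between each of the arm, the fingers and tin_c below 0.1 N)) or (height (world z) of tin_b above 0.15 m and contact force between the fingers and tin_b above 1 N and angle between tin_b's own z axis and vertical below 0.3 rad and linear speed of tin_b below 0.05 m/s and contact force between tin_b and grater below 0.1 N and contact force between tin_b and tin_a below 0.1 N and contact force between tin_b and tin_c below 0.1 N and (x of tin_a in the frame of tray between -0.06 and 0.06 m and y of tin_a in the frame of tray between -0.15 and 0.15 m and z of tin_a in the frame of tray below 0.011 m and angle between tin_a's own z axis and vertical below 0.08 rad and linear speed of tin_a below 0.03 m/s and contact force between tin_a and tray below 3.7 N and contact force between each of the arm, the fingers and tin_a below 0.1 N) and (x of tin_c in the frame of tray between -0.06 and 0.06 m and y of tin_c in the frame of tray between -0.15 and 0.15 m and z of tin_c in the frame of tray below 0.011 m and angle between tin_c's own z axis and vertical below 0.08 rad and linear speed of tin_c below 0.03 m/s and contact force between tin_c and tray below 3.7 N and contact force between each of the arm, the fingers and tin_c below 0.1 N)) or (height (world z) of tin_c above 0.15 m and contact force between the fingers and tin_c above 1 N and angle between tin_c's own z axis and vertical below 0.3 rad and linear speed of tin_c below 0.05 m/s and contact force between tin_c and grater below 0.1 N and contact force between tin_c and tin_a below 0.1 N and contact force between tin_c and tin_b below 0.1 N and (x of tin_a in the frame of tray between -0.06 and 0.06 m and y of tin_a in the frame of tray between -0.15 and 0.15 m and z of tin_a in the frame of tray below 0.011 m and angle between tin_a's own z axis and vertical below 0.08 rad and linear speed of tin_a below 0.03 m/s and contact force between tin_a and tray below 3.7 N and contact force between each of the arm, the fingers and tin_a below 0.1 N) and (x of tin_b in the frame of tray between -0.06 and 0.06 m and y of tin_b in the frame of tray between -0.15 and 0.15 m and z of tin_b in the frame of tray below 0.011 m and angle between tin_b's own z axis and vertical below 0.08 rad and linear speed of tin_b below 0.03 m/s and contact force between tin_b and tray below 3.7 N and contact force between each of the arm, the fingers and tin_b below 0.1 N)))); the arm keeps its last pose, push and grip.
It fails at once if a tin's thin wall was squeezed too hard (more than 33 N from each finger, both fingers together 66 N) (contact force between the fingers and tin_a above 66 N or contact force between the fingers and tin_b above 66 N or contact force between the fingers and tin_c above 66 N).
It fails at once if a tin was tipped by more than about 35 degrees (angle between any of tin_a, tin_b, tin_c's own z axis and vertical above 0.6 rad).
It fails at once if a tin was dropped (falling free faster than 0.6 m/s, about 2 cm of fall) ((linear speed of tin_a above 0.6 m/s and contact force between the fingers and tin_a below 0.1 N) or (linear speed of tin_b above 0.6 m/s and contact force between the fingers and tin_b below 0.1 N) or (linear speed of tin_c above 0.6 m/s and contact force between the fingers and tin_c below 0.1 N)).
It fails at once if another thing on the counter was shifted by more than 3 cm (distance of any of salt_pot, cups, grater, bowl, egg_timer, wood_spoon, mug from where it was at the start of the episode above 0.03 m).
It also fails if it takes over 69 s, if anything falls off the work surface, if the arm or the gripper's body presses on something with over 40 N, if the wrist force passes 120 N, or if a joint passes its speed limit or range.

## Robot

A 7-joint arm with a two-finger parallel gripper is mounted at the origin on the work surface. World frame = base frame: x ahead of the robot, y to its left, z up, the work surface at z = 0. Lengths are in m, angles in rad, forces in N, time in s.
With the tool pointing down it reaches from about 0.425 to 0.95 m from the base axis. Payload 4.7 kg.
Tool frame: the origin (TCP) lies on the centre line of the jaws, within the pads' length; the fingertips stand robot.nose_length ahead of it and the grasp point (between the pads) lies 8 mm behind it (robot.nose_length is the distance from the TCP to the fingertips, in m); z points along the fingers, y is the line along which they close (so a half turn about z gives the same grasp; the last joint's range is limited). The gripper opens to 85 mm and grips with 20 to 120 N. Pads are 22 mm wide; open, the fingers measure 114 mm over their backs; the gripper's body (76 mm by 85 mm) begins 54 mm behind the grasp point. The pads swing forward as they close: fully open they stand 13 mm farther back than shut.
Start: joints at [1.154, 0.469, -0.049, 1.532, 0.024, 1.141, -0.082], TCP at [0.255, -0.625, 0.242] pointing down, gripper open.
Joint ranges: [-2.59, 2.59], [-0.33, 1.99], [-1.39, 1.29], [0.1, 2.45], [-1.04, 4.18], [0.21, 1.99], [-2.66, 2.66]. Speed limits (rad/s): [2.57, 2.57, 3.14, 3.14, 3.14, 3.14, 3.14].

## Interface

Orientations are given as [roll, pitch, yaw] about the fixed x, y, z axes, in that order (R = Rz(yaw) Ry(pitch) Rx(roll)).
In Python, from plant import robot gives the robot as it stands. Calls block until the motion is done:
- robot.goto(position, orientation): joint-space move of the TCP to a pose.
- robot.move_straight(position, vel=0.15, attitude=None, contact_N=None): straight line of the TCP; attitude=None keeps the orientation; vel is the mean speed in m/s. With contact_N (N) it stops when the force on the tool has changed by that much, and returns True; else False.
- robot.move_joints(angles): joint-space move.
- robot.grip(opening, strength=None): opening from 0.0 (shut) to 1.0 (fully open); strength is the grip in N (None keeps the last); returns when the fingers have stopped.
- robot.sleep(seconds).
- robot.inverse_kinematics(position, orientation): joint angles nearest the present ones, or None.
- robot.sense(): the state.
- robot.grab_frame(name): name is "scene" or "top" or "wrist"; returns a dict with "image" (384x512x3 uint8, red, green, blue), "range_z" (384x512 float32, m along the optical axis (not along the pixel's ray), 0 where there is no reading), "fx", "fy", "cx", "cy" (pixels), "R" (3x3) and "t" (3): a world point X has camera coordinates R X + t. Camera axes: x right, y down, z forward; pixel columns grow to the right and rows downward; lengths in m; the calibration is good to about 2 mm. A picture is of the moment at which its call begins.
A pose or a line that the arm cannot do raises robot.IKError and nothing moves.
- robot.close_job(): hands the job in; it is judged then, once.
The state is a dict: "t": time; "joint_pos": joint angles; "joint_velocities": joint speeds; "effort": joint torques, N m; "tcp_pos": TCP position; "tcp_rot": TCP orientation; "wrist_force": force on the tool from outside, world axes, zero at the start; "torque": the same for the moment, N m; "opening": opening from 0.0 (shut) to 1.0 (fully open); "gripper_force": force on a finger pad.
Only numpy, scipy, OpenCV 4.12 (cv2) and the standard library are available. Lean on these libraries where they do the work, as an engineer would, in place of code of your own. Each camera call takes 0.05 s, during which the arm holds its last target. There are 200 camera calls.

## Working session

There is one attempt and no reset: what is moved stays moved. The work goes in short steps, each a Python script; the robot and the scene stay as the last script left them, time stands still between calls to the robot, and variables do not carry over. Pictures are saved under pics/ and viewed, at most 10 in all, crops included, and the job is handed in when it is done.

```bash
ls; mkdir -p pics; python3 - <<'E'
from plant import robot
import cv2,numpy as np
print(robot.nose_length, robot.sense())
for n in("top","scene"):
    f=robot.grab_frame(n); cv2.imwrite(f"pics/{n}0.png",f["image"][:,:,::-1]); np.savez(f"{n}0.npz",**f); print(n,f["R"],f["t"],f["fx"])
E
```

```text
pics
0.011 {'t': 0.0, 'joint_pos': array([ 1.1541117 ,  0.46944507, -0.04859702,  1.53369828,  0.02409499,
        1.14101304, -0.0823149 ]), 'joint_velocities': array([-1.44029256e-04,  3.35234933e-04, -3.05268813e-04, -2.31098876e-04,
        6.82499508e-05,  4.24481343e-04,  6.84135531e-04]), 'effort': array([ 2.24469495e-04, -5.10314512e+01, -4.66960715e-02, -2.37715191e+01,
        1.05396382e-02,  7.42400618e-03, -1.29645734e-07]), 'tcp_pos': array([ 0.25504036, -0.62434764,  0.24125712]), 'tcp_rot': array([-3.13961556e+00,  6.82347398e-05,  3.87801275e-01]), 'wrist_force': array([ 1.28653433,  0.82230469, -0.16819809]), 'torque': array([0.00128508, 0.043307  , 0.06980934]), 'gripper_force': 0.0, 'opening': 0.9997563591701414}
top [[-0.02742867 -0.99954832 -0.01228102]
 [-0.98171724  0.02925027 -0.18808426]
 [ 0.18835853  0.00689759 -0.98207611]] [0.05371149 0.60118489 0.90541984] 366.63168328052694
scene [[-0.65414929  0.75617181 -0.01711409]
 [ 0.54396118  0.4546075  -0.70529303]
 [-0.52554252 -0.47067634 -0.70870928]] [ 0.37955568 -0.31867649  1.90053942] 474.10093588491145
```

View pics/top0.png

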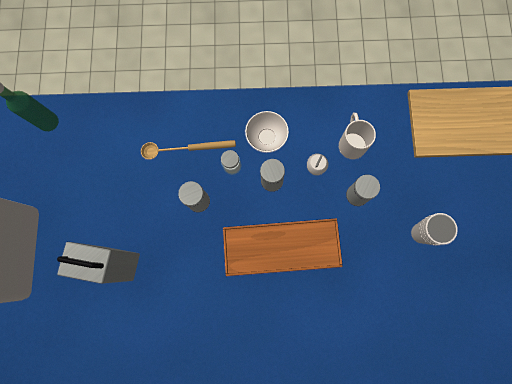

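View pics/scene0.png

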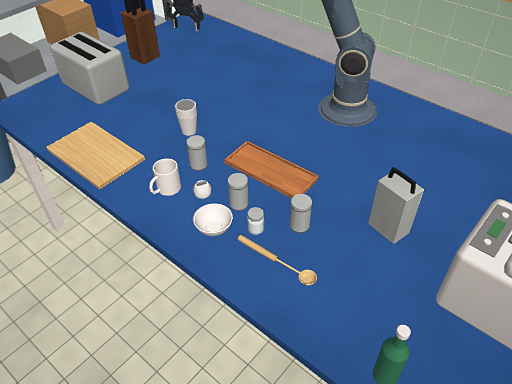

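The top view shows the three tin lids at about (191,189), (271,168) and (367,184). The tray spans (223–341, 220–275), with the salt pot at (231,160), timer at (317,164), mug at (357,140) and bowl at (267,131).

```bash
python3 - <<'E'
import cv2,numpy as np
f=dict(np.load("top0.npz")); d=f["range_z"]; v,u=np.mgrid[:384,:512]
C=np.stack([(u-f["cx"])/f["fx"]*d,(v-f["cy"])/f["fy"]*d,d],-1)
P=(C-f["t"])@f["R"]   # R^T (C-t)
z=P[...,2]
roi=(u>120)&(u<480)&(v>90)&(v<300)
def ray(p,h):
    r=f["R"].T@np.array([(p[0]-f["cx"])/f["fx"],(p[1]-f["cy"])/f["fy"],1]); c=-f["R"].T@f["t"]
    return c+r*(h-c[2])/r[2]
def comps(m,h,tag):
    n,l,s,c=cv2.connectedComponentsWithStats((m&roi&(d>0)).astype(np.uint8))
    for i in range(1,n):
        if s[i,4]>60:
            q=P[l==i]; (cc,r)=cv2.minEnclosingCircle(np.argwhere(l==i)[:,::-1].astype(np.float32))
            print(tag,s[i,4],c[i].round(1),"pts",np.median(q,0).round(4),"ray",ray(c[i],h).round(4),"diam",(2*r*np.median(d[l==i])/f["fx"]).round(3))
comps((z>.104)&(z<.116),.11,"tin")
comps((z>.067)&(z<.08),.074,"pot")
comps((z>.044)&(z<.055),.05,"50mm")
comps((z>.088)&(z<.1),.095,"mug")
comps((z>.116)&(z<.13),.121,"cups")
hsv=cv2.cvtColor(f["image"],cv2.COLOR_RGB2HSV)
m=((hsv[...,0]<18)&(hsv[...,1]>110)&(u>200)&(u<360)&(v>205)&(v<290)).astype(np.uint8)
cn=max(cv2.findContours(m,0,2)[0],key=cv2.contourArea)
b=cv2.boxPoints(cv2.minAreaRect(cn)); W=np.array([ray(p,.018) for p in b]); print("tray",b.round(1).tolist(),W.round(4),W.mean(0),[np.linalg.norm(W[i]-W[i-1]) for i in range(4)])
mm=(m>0)&(d>0); print("tray z pct",np.percentile(z[mm],[5,50,95]),"counter",np.median(z[300:350,200:300]))
E
```

```text
tin 465 [272.1 170.4] pts [0.6644 0.0123 0.1099] ray [0.6641 0.0122 0.11  ] diam 0.061
tin 476 [367.1 186.3] pts [ 0.6161 -0.2226  0.1103] ray [ 0.6159 -0.2225  0.11  ] diam 0.062
tin 473 [190.4 193. ] pts [0.6121 0.2183 0.11  ] ray [0.6121 0.2178 0.11  ] diam 0.062
tin 61 [426.5 231.2] pts [ 0.4987 -0.3541  0.1098] ray [ 0.5001 -0.3571  0.11  ] diam 0.07
pot 62 [364.3 128.5] pts [ 0.7867 -0.244   0.073 ] ray [ 0.7818 -0.2379  0.074 ] diam 0.069
pot 255 [229.5 158.5] pts [0.7094 0.1236 0.0741] ray [0.7097 0.1229 0.074 ] diam 0.047
pot 62 [126.6 266.1] pts [0.4378 0.3832 0.0727] ray [0.4375 0.3835 0.074 ] diam 0.075
50mm 267 [266.9 128.2] pts [0.809  0.0198 0.0491] ray [0.8007 0.0215 0.05  ] diam 0.119
mug 189 [359.9 134.1] pts [ 0.7597 -0.2192  0.0944] ray [ 0.7587 -0.2193  0.095 ] diam 0.08
mug 66 [424.2 232.7] pts [ 0.4963 -0.3551  0.0942] ray [ 0.4981 -0.3575  0.095 ] diam 0.071
cups 803 [440.8 228.1] pts [ 0.5055 -0.3869  0.1217] ray [ 0.5057 -0.3871  0.121 ] diam 0.081
tray [[221.6999969482422, 227.1999969482422], [337.70001220703125, 218.0], [341.6000061035156, 266.29998779296875], [225.5, 275.5]] [[ 0.535   0.1516  0.018 ]
 [ 0.5509 -0.1625  0.018 ]
 [ 0.4224 -0.1641  0.018 ]
 [ 0.407   0.1422  0.018 ]] [ 0.47882346 -0.00820321  0.018     ] [np.float64(0.12833218607434252), np.float64(0.31440949138277124), np.float64(0.12849685890261558), np.float64(0.30672514851725385)]
tray z pct [0.00333312 0.00655313 0.01805518] counter 0.0001620716469617966
```

```bash
cat > h.py <<'E'
from plant import robot
import numpy as np
DOWN=[np.pi,0,0]; GZ=0.072; UP=0.24      # TCP height above tin underside when gripped; carry height
TIN={'R':(.616,-.2225),'M':(.664,.012),'L':(.612,.218)}
SLOT=[(.484,-.108),(.474,.092)]
def fz(n=15):
    a=[]
    for _ in range(n): robot.sleep(.02); a.append(robot.sense()["wrist_force"][2])
    return np.mean(a)
def pick(k):
    x,y=TIN[k]; robot.goto([x,y,UP],DOWN); robot.sleep(.3); f0=fz()
    robot.move_straight([x,y,GZ],vel=.15); robot.grip(0.0,20); s=robot.sense()
    robot.move_straight([x,y,UP],vel=.12); robot.sleep(.3); f1=fz(); e=robot.sense()
    print(k,"kg",(f0-f1)/9.81,"grip",s["gripper_force"],e["gripper_force"],"opening",s["opening"],e["opening"],"t",e["t"]); return (f0-f1)/9.81
def put(xy,floor):
    x,y=xy
    if np.hypot(*(robot.sense()["tcp_pos"][:2]-np.array(xy)))>.01: robot.move_straight([x,y,UP],vel=.2)
    robot.move_straight([x,y,GZ+floor+.012],vel=.12)
    hit=robot.move_straight([x,y,GZ+floor-.002],vel=.02,contact_N=2.5)
    print("put",hit,robot.sense()["tcp_pos"]); robot.grip(1.0); robot.move_straight([x,y,UP],vel=.2)
E
python3 - <<'E'
from h import *
for k,(x,y) in list(TIN.items())+list(enumerate(SLOT)):
    for z in(UP,GZ): print(k,z,robot.inverse_kinematics([x,y,z],DOWN).round(2))
pick('R')
E
```

```text
R 0.24 [ 0.4   0.44 -0.17  1.58  0.08  1.12 -1.36]
R 0.072 [ 0.37  0.62 -0.13  1.72  0.1   0.81 -1.37]
M 0.24 [ 0.18  0.48 -0.38  1.55  0.19  1.15 -1.81]
M 0.072 [ 0.09  0.64 -0.25  1.69  0.2   0.84 -1.82]
L 0.24 [ 0.1   0.53 -0.75  1.57  0.38  1.19 -2.29]
L 0.072 [-0.08  0.65 -0.47  1.72  0.37  0.86 -2.28]
0 0.24 [ 0.45  0.2  -0.36  1.94  0.08  1.02 -1.52]
0 0.072 [ 0.33  0.42 -0.24  2.1   0.16  0.64 -1.59]
1 0.24 [ 0.37  0.23 -0.74  1.95  0.18  1.03 -2.03]
1 0.072 [ 0.12  0.44 -0.49  2.11  0.34  0.66 -2.17]
R kg 0.2884465905854239 grip 22.222046703100204 22.534359768033028 opening 0.7157875982554791 0.72175661107214 t 6.3
```

```bash
python3 - <<'E'
from h import *
import cv2
put(SLOT[0],.006)
m=pick('M'); print(robot.sense()["t"])
f=robot.grab_frame("scene"); cv2.imwrite("pics/s1.png",f["image"][:,:,::-1])
E
```

```text
put True [ 0.48388867 -0.10780149  0.07887816]
M kg 0.20228328265298837 grip 23.192692254669964 23.15924381604418 opening 0.7215611024081989 0.7200089808697262 t 15.7333
15.7333
```

View pics/s1.png

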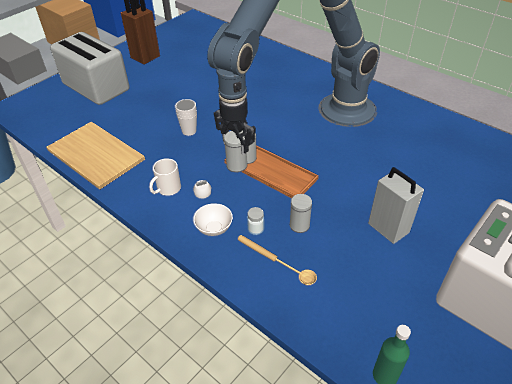

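The middle tin hangs upright in the gripper at about (235,150), with the first tin standing behind it in the tray at about (247,150). Both are light, and the bystanders have not moved.

```bash
python3 - <<'E'
from h import *
import cv2
put(SLOT[1],.006)
m=pick('L'); robot.sleep(.5); s=robot.sense(); print(s["t"],s["tcp_pos"],s["tcp_rot"])
for n in("top","scene"):
    f=robot.grab_frame(n); cv2.imwrite(f"pics/{n}2.png",f["image"][:,:,::-1]); np.savez(f"{n}2.npz",**f)
f=dict(np.load("top2.npz")); d=f["range_z"]; v,u=np.mgrid[:384,:512]
P=(np.stack([(u-f["cx"])/f["fx"]*d,(v-f["cy"])/f["fy"]*d,d],-1)-f["t"])@f["R"]
m=(d>0)&(P[...,2]>.108)&(P[...,2]<.124)&(u<400)
n,l,st,c=cv2.connectedComponentsWithStats(m.astype(np.uint8))
for i in range(1,n):
    if st[i,4]>60: print(st[i,4],c[i],P[l==i].mean(0),np.ptp(P[l==i][:,2]))
E
```

```text
put True [0.47388104 0.09230998 0.07876067]
L kg 0.5085163815862823 grip 24.455027170479298 24.168324563652277 opening 0.7201687291293096 0.7161588159049814 t 25.275
25.775 [0.61201291 0.21798144 0.24000687] [ 3.14157868e+00 -3.37193365e-05 -1.53541774e-05]
106 [ 29.58490566 108.96226415] [0.84740917 0.63888845 0.11575893] 0.015964692730102592
461 [  8.47939262 251.2472885 ] [0.48115717 0.65589016 0.11588329] 0.015914027673438275
522 [324.54980843 240.68582375] [ 0.48397325 -0.10805745  0.11600483] 0.012698323481853735
349 [244.61031519 245.10601719] [0.47882169 0.08447791 0.11610252] 0.012003112575733346
81 [119.83950617 265.71604938] [0.43830666 0.38370056 0.11613765] 0.01593355689699469
```

View pics/scene2.png

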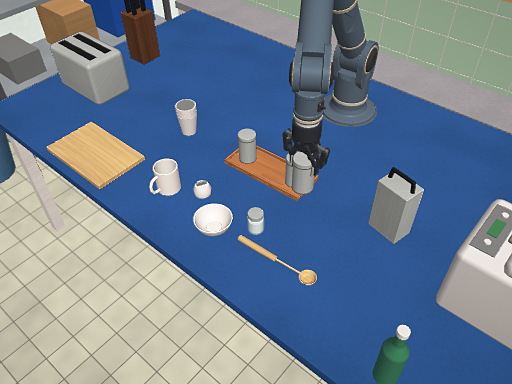

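The full tin (0.51 kg) is held at about (300,172). The two light tins stand in the tray at about (247,146) and just behind it, with both lids measured at 0.116 m, as they should be. I'll raise the held tin a little for margin and hand in.

```bash
python3 - <<'E'
from h import *
robot.move_straight([.612,.218,.27],vel=.08); robot.sleep(1)
s=robot.sense(); print(s["t"],s["gripper_force"],s["opening"],fz())
print(robot.close_job())
E
```

```text
27.4 24.167055040597916 0.719555028643141 -4.654601060591075
the job is handed in; nothing more can be done
None
```

I handed in the job after 27.7 s: the heaviest tin (about 0.51 kg, first on the left) is held upright about 20 cm above the counter, and the two lighter ones (about 0.29 and 0.20 kg) stand in the tray, with grip force at most about 24 N.

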